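# Lock the lighter away in the top tray

### The arm

A 6-joint arm with a two-finger parallel gripper is mounted at the origin on the work surface. World frame = base frame: x ahead of the robot, y to its left, z up, the work surface at z = 0. Lengths are in m, angles in degrees, forces in N, time in s.
With the tool pointing down it reaches from about 0.4 to 0.825 m from the base axis. Payload 7 kg.
Tool frame: the origin (TCP) lies at the very end of the fingers, on their centre line; the grasp point (between the pads) lies 19 mm behind it; z points along the fingers, y is the line along which they close (so a half turn about z gives the same grasp; the last joint's range is limited). The gripper opens to 88 mm and grips with 3 to 60 N. Pads are 19 mm wide; open, the fingers measure 130 mm over their backs; the gripper's body (78 mm by 193 mm) begins 47 mm behind the grasp point.
Start: joints at [86.981, 20.546, 0.682, 0, -70.136, -16.507], TCP at [0.226, 0.636, 0.227] pointing down, gripper open.
Joint ranges: [-176.03, 176.03], [-82.01, 121.73], [-58.28, 71.71], [-173.87, 95.51], [-174.79, -0.11], [-173.66, 173.66]. Speed limits (degrees/s): [136.94, 136.94, 172.46, 180, 180, 180].

### API

Orientations are given as [roll, pitch, yaw] about the fixed x, y, z axes, in that order (R = Rz(yaw) Ry(pitch) Rx(roll)).
In Python, from plant import ctrl, viewer gives the robot as it stands.
- The arm moves only by the tool servo_tool, never from a script. Its argument "rows" is a list of rows, each a list of 6 numbers: the shift along the world's x, y, z in mm, then the turn, a rotation vector about the world's x, y, z in degrees. A call has 1 to 5 rows; each row shifts and turns the commanded pose from where the row before left it; what a row does not reach is not made up. A row lasts 1/12 s, in which the tool goes at most 41.7 mm and 7.16 degrees, less where a joint would pass 70% of its speed; a pose out of reach is approached as far as the arm can. A call is refused whole if a number of a shift passes 41.7 or a number of a turn 7.16, either way. A call with a gripper value outside its range is refused whole. "fingers" is the finger opening in mm, from 0 to 87.6, set as the call begins (left out, the last holds). The fingers move at their own pace and stop on an object; the grip force is fixed at half the most. Time passes only in rows, so rows that do not move let the fingers close. It gives the time, the measured TCP pose, the force and the opening at its end, in the units of the state.
- ctrl.get_obs(): the state, without advancing time (a new reading comes with each control period).
- viewer.snapshot(name): name is "side" or "top" or "wrist"; returns (picture, depth): 400x640x3 uint8, red, green, blue; 400x640 float32, m along the optical axis (not along the pixel's ray), 0 where there is no reading.
- viewer.calibration(name): a dict with "fx", "fy", "cx", "cy" (pixels), "k1" (the pictures are not rectified: a ray, as slopes to the right and down, at radius r is drawn at 1 + k1 r^2 times it, then the intrinsics apply), "origin" and "rotation" of the camera in the world. Camera axes: x right, y up, looking along -z (the intrinsics and any distortion apply to the point x, -y, -z); pixel columns grow to the right and rows downward; lengths in m; the calibration is good to about 2 mm. A picture is of the moment at which its call begins: read the wrist's pose just before it. calibration takes no time and is no camera call; for the wrist camera it gives the pose at the moment of the call.
- ctrl.close_job(): hands the job in, once; it reports no verdict.
The state is a dict: "clock": time; "joint_pos": joint angles; "qvel": joint speeds; "tau": joint torques, N m; "tool_pos": TCP position; "orientation": TCP orientation; "force": force on the tool from outside, world axes, zero at the start; "moment": the same for the moment, N m; "opening": finger opening in m.
Only numpy, scipy, OpenCV 4.12 (cv2) and the standard library are available. Lean on these libraries where they do the work, as an engineer would, in place of code of your own. Each camera call takes 0.05 s, during which the arm holds its last target. There are 200 camera calls.

### The job

Lock the lighter away from small hands: lay it inside the upper tray through the open part of its top, slide the tray's top door fully shut, then push the bolt fully home into its keeper. Leave the other things on the sill where they are.

Things in the scene. Friction and masses are not known exactly. Their poses are not given: they have to be found in the camera images.
- trays: Two stacked white plastic trays, fixed, 240 mm (x) by 360 mm (y), rails 138 mm high; origin at the underside's centre, yaw varies 0.3 rad either way. Lower tray stays shut. Upper tray's well: x -92 to 92, y -168 to 168 mm, floor 76, rim 129 mm above the sill. A fixed cover hides its y < -2 mm half; a flat grey door slides along y over the other half, or back over the cover.
- tray_in (a point): On the upper tray's floor, 76 mm above the sill, in the half that the door closes: 90 mm along the trays' +y from their middle.
- door (a joint): Opening of the upper tray's top door in m: 0 fully shut (stop), 0.155 fully open (stop). Slides along the trays' y, shuts towards +y; friction about 1.5 N, stays where left. Plate 200 x 175 x 6 mm, top face 136 mm above the sill; its +y edge is at trays' y = 172.5 mm minus the opening, and the well is open from there to y = 168 mm.
- door_bar (a point): Middle of the top of the raised finger bar on the door, 164 mm above the sill; the bar is 80 mm long along the trays' x, 14 mm thick along y, 28 mm tall above the door plate. Moves with the door; axes as the trays'.
- bolt (a joint): Travel of the steel barrel bolt in m: 0 drawn back (stop), 0.045 fully home in the keeper (stop). Carried by the door, slides along the trays' x, home towards +x; friction about 2 N, stays where left. Rod 12 mm thick, 151 mm long, round ends, axis 144.5 mm above the sill, in two guides (tops at 155.5 mm). It enters the solid keeper only when the door is shut.
- bolt_tab (a point): Middle of the top edge of the bolt's upright flat thumb tab, 179.5 mm above the sill; tab 12 mm thick along the trays' x, 30 mm wide along y, about 29 mm tall above the rod. Moves with door and bolt; axes as the trays'. 95 mm further along +y than the finger bar. Behind it (-x) the rear guide is 48 mm away or more, ahead the front guide 25 mm or more.
- keeper_mouth (a point): Centre of the mouth of the aluminium keeper staple on the trays' +x rail, on the line of the bolt when the door is shut; the opening is 17 mm wide. The keeper is 22 mm deep along x and 25 mm high above the rail.
- lighter_center (a point): Centre of the black plastic stick lighter lying on the sill, 12 mm above its underside; 130 mm long along its own x: handle 95 mm long, 24 mm wide and 24 mm thick (own x -65 to 30 mm, so the centre lies on the handle), then a steel nozzle 12 mm thick (x 30 to 65 mm). About 60 g.
- dreidel: Wooden dreidel lying on its side: 40 mm cube with a pointed tip and a short stem, 88 mm long; origin under the middle of the cube. Bystander.
- tealight: Empty glass tealight cup, 64 mm across, 55 mm tall, open top; origin at the centre of its underside. Bystander.
- bowl: White porcelain bowl, 150 mm across, 60 mm tall; origin at the centre of its underside. Bystander.
Things that resemble listed ones, but are neither listed nor needed, are in the scene too. Several things look just like the part that bears lighter_center: the one meant starts farthest to the robot's left.

How it is judged (in metres and radians):
On the way, in this order (a step that is already met when the one before it is completed fails the run):
1. the lighter lies in the upper tray, let go (x of lighter_center in the frame of trays between -0.092 and 0.092 m and y of lighter_center in the frame of trays between -0.168 and 0.168 m and z of lighter_center in the frame of trays between 0.076 and 0.118 m and contact force between the fingers and lighter below 0.1 N and linear speed of lighter below 0.05 m/s), for 0.2 s.
2. the door is fully shut (within 4 mm) (value of joint door below 0.004 m), for 0.2 s.
3. the bolt is fully home in its keeper (within 4 mm), with the door shut (value of joint bolt above 0.041 m and value of joint door below 0.004 m), for 0.2 s.
At the end, for the whole second after the job is handed in: The lighter lies at rest inside the upper tray (its centre within the well and below the door), the door is shut to within 4 mm, and the bolt is home in its keeper to within 4 mm of its full 45 mm travel (all of step 3 and x of lighter_center in the frame of trays between -0.092 and 0.092 m and y of lighter_center in the frame of trays between -0.168 and 0.168 m and z of lighter_center in the frame of trays between 0.076 and 0.118 m and linear speed of lighter below 0.02 m/s); the robot touches nothing.
It fails at once if the dreidel, tealight cup or bowl is moved by more than 40 mm (distance of any of dreidel, tealight, bowl from where it was at the start of the episode above 0.04 m).
It also fails if it takes over 61 s, if anything falls off the work surface, if the arm or the gripper's body presses on something with over 40 N, if the wrist force passes 120 N, or if a joint passes its speed limit or range.

## Working session

There is one attempt and no reset: what is moved stays moved. The work goes in short steps, Python scripts to look and compute and a tool call to move; the robot and the scene stay as the last step left them, time stands still between calls to the robot, and variables do not carry over. Pictures are saved under pics/ and viewed, on a budget of 10 in all, crops included, one or two more only if the job needs it, and the job is handed in when it is done.

Besides the shell and the picture viewer there is one more tool, called as name(argument=value, ...), one argument or row to a line, values as JSON. servo_tool: Moves the arm, as the interface text tells. Its arguments: {"type":"object","properties":{"rows":{"type":"array","items":{"type":"array","items":{"type":"number"}}},"fingers":{"type":"number"}},"required":["rows"]}

```bash
mkdir -p pics; ls
cat > h.py <<'E'
import numpy as np,cv2
from plant import ctrl,viewer
def snap(n,f=None):
    c=viewer.calibration(n); p,d=viewer.snapshot(n)
    if f: cv2.imwrite(f'pics/{f}.png',p[:,:,::-1]); np.savez(f'pics/{f}.npz',p=p,d=d,**c)
    return p,d,c
def cloud(d,c):
    h,w=d.shape; u,v=np.meshgrid(np.arange(w),np.arange(h))
    K=np.array([[c['fx'],0,c['cx']],[0,c['fy'],c['cy']],[0,0,1.]])
    q=cv2.undistortPoints(np.stack([u,v],-1).reshape(-1,1,2).astype(np.float64),K,np.array([c['k1'],0,0,0.])).reshape(h,w,2)
    P=np.stack([q[...,0]*d,-q[...,1]*d,-d],-1)
    W=P@np.array(c['rotation']).T+np.array(c['origin']); W[d==0]=np.nan
    return W
def load(f):
    z=np.load(f'pics/{f}.npz'); return z['p'],z['d'],cloud(z['d'],{k:z[k] for k in z.files})
E
python3 - <<'E'
from h import *
for n in('top','side'):
    p,d,c=snap(n,n+'0'); print(n,c['origin'],c['fx'],c['k1'])
print(ctrl.get_obs())
E
```

```text
pics
top [ 0.25361843 -0.061283    1.36038919] 462.3395830644642 -0.11223347682740656
side [-0.04915654 -0.66041991  1.05099911] 451.3986660860569 -0.021499387640695145
{'clock': 0.1, 'joint_pos': array([ 8.69816607e+01,  2.05896305e+01,  6.40254553e-01, -1.69152183e-02,
       -7.01353638e+01, -1.65076759e+01]), 'qvel': array([-0.07806756, -0.06980351,  0.12703773,  0.16788559,  0.06463562,
       -0.08719376]), 'tau': array([-3.01756700e-03, -5.84163809e+01,  2.93750328e+01,  7.01558501e+00,
        1.01429070e-02, -6.05282617e-05]), 'tool_pos': array([0.2254851 , 0.63577795, 0.22570235]), 'orientation': array([ 1.79914234e+02, -8.83365547e-03, -1.95317681e+01]), 'force': array([-0.29038057,  0.52642226, -0.35059283]), 'moment': array([-0.04250151,  0.01355819,  0.02134632]), 'opening': 0.08781860727338153}
```

View pics/top0.png

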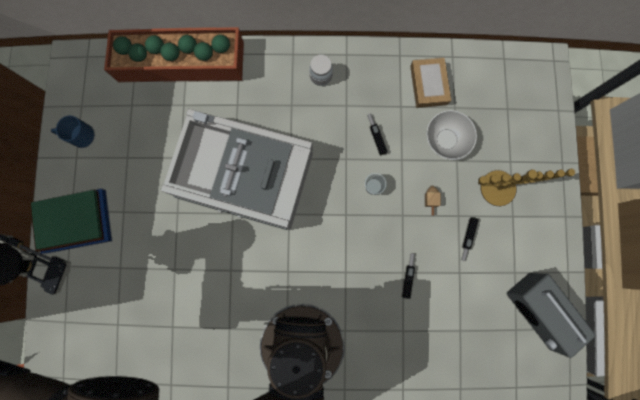

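View pics/side0.png

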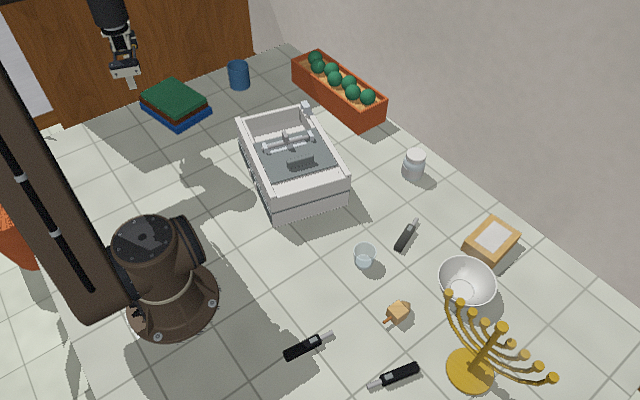

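The top view shows the trays at (238,168), with the well open on the left, i.e. world +y. The bolt is at (235,165) and the finger bar at (270,175). Things that could be taken for the lighter are at (377,135), (410,275) and (470,238). The farthest to the robot's left (largest y) is (377,135). I'll measure it and take a close crop.

Run:
```python
from h import *
p,d,W=load('top0')
for u,v in((377,135),(410,275),(470,238)):
    w=W[v-28:v+28,u-28:u+28].reshape(-1,3); c=p[v-28:v+28,u-28:u+28].reshape(-1,3).astype(int)
    for nm,m in(('black',(c.max(1)<60)&(w[:,2]>.012)&(w[:,2]<.04)),('all',(w[:,2]>.006)&(w[:,2]<.04))):
        q=w[m]
        if len(q)<10: print(nm,len(q));continue
        r=cv2.minAreaRect((q[:,:2]*1000).astype(np.float32)); print((u,v),nm,len(q),r,np.median(q[:,2]))
# trays
w=W[100:235,150:320].reshape(-1,3); m=(w[:,2]>.125)&(w[:,2]<.143)
m2=(w[:,2]>.06)
r=cv2.minAreaRect((w[m2][:,:2]*1000).astype(np.float32)); print('tray all',r)
r=cv2.minAreaRect((w[m][:,:2]*1000).astype(np.float32)); print('rim',r)
for u,v in((270,175),(235,165),(238,152),(228,182),(378,185),(432,197),(452,133),(197,116)): print((u,v),W[v,u].round(4))
a=p[85:240,150:400]; cv2.imwrite('pics/crop1.png',cv2.resize(a[:,:,::-1],None,fx=3,fy=3,interpolation=cv2.INTER_CUBIC))
```

```text
Traceback (most recent call last):
  File "h.py", line 15, in load
    z=np.load(f'pics/{f}.npz'); return z['p'],z['d'],cloud(z['d'],{k:z[k] for k in z.files})
                                                     ~~~~~^^^^^^^^^^^^^^^^^^^^^^^^^^^^^^^^^^
  File "h.py", line 12, in cloud
    W=P@np.array(c['rotation']).T+np.array(c['origin']); W[d==0]=np.nan
      ~~~~~~~~~~~~~~~~~~~~~~~~~~~^~~~~~~~~~~~~~~~~~~~~~
ValueError: operands could not be broadcast together with shapes (400,640) (3,)
```

```bash
python3 - <<'E'
import numpy as np
for n in('top0','side0'):print(np.load(f'pics/{n}.npz')['rotation'])
E
sed -i "s/W=P@np.array(c\['rotation'\]).T/from scipy.spatial.transform import Rotation as R\n    W=P@R.from_euler('xyz',c['rotation'],degrees=True).as_matrix().T/" h.py
cat > m1.py <<'E'
from h import *
p,d,W=load('top0')
for u,v in((377,135),(410,275),(470,238)):
    w=W[v-28:v+28,u-28:u+28].reshape(-1,3); c=p[v-28:v+28,u-28:u+28].reshape(-1,3).astype(int)
    for nm,m in(('black',(c.max(1)<60)&(w[:,2]>.012)&(w[:,2]<.04)),('all',(w[:,2]>.006)&(w[:,2]<.04))):
        q=w[m]
        if len(q)<10: print(nm,len(q));continue
        r=cv2.minAreaRect((q[:,:2]*1000).astype(np.float32)); print((u,v),nm,len(q),r,np.median(q[:,2]))
w=W[100:235,150:320].reshape(-1,3); m=(w[:,2]>.125)&(w[:,2]<.143)
m2=(w[:,2]>.06)
r=cv2.minAreaRect((w[m2][:,:2]*1000).astype(np.float32)); print('tray all',r)
r=cv2.minAreaRect((w[m][:,:2]*1000).astype(np.float32)); print('rim',r)
for u,v in((270,175),(235,165),(238,152),(228,182),(378,185),(432,197),(452,133),(197,116),(500,330)): print((u,v),W[v,u].round(4))
a=p[85:240,150:400]; cv2.imwrite('pics/crop1.png',cv2.resize(a[:,:,::-1],None,fx=3,fy=3,interpolation=cv2.INTER_CUBIC))
E
python3 m1.py
```

```text
[  7.8424372    0.16545716 -89.32046059]
[ 40.00635862  -0.4712935  -37.29443274]
(377, 135) black 216 ((608.3912353515625, -220.1717529296875), (91.72213745117188, 23.861469268798828), 19.113365173339844) 0.02440153791043609
(377, 135) all 405 ((626.4838256835938, -215.84335327148438), (171.44906616210938, 166.44371032714844), 0.24456116557121277) 0.022568277308938844
(410, 275) black 244 ((189.06430053710938, -303.7891845703125), (25.048124313354492, 92.67436218261719), 80.28340148925781) 0.024099791828486983
(410, 275) all 425 ((209.89871215820312, -309.9175109863281), (162.6553497314453, 157.46954345703125), 88.29423522949219) 0.022243859481592132
(470, 238) black 242 ((329.3667907714844, -488.8363037109375), (26.78592872619629, 92.5962142944336), 73.69378662109375) 0.024423225020776762
(470, 238) all 445 ((315.09564208984375, -492.9253234863281), (155.8933868408203, 167.21282958984375), 0.3767547011375427) 0.022240575535352303
tray all ((497.5455322265625, 181.1383056640625), (361.8307800292969, 244.8524627685547), 74.6344223022461)
rim ((498.8980407714844, 181.17897033691406), (361.7253723144531, 241.95310974121094), 74.8282699584961)
(270, 175) [0.473  0.0857 0.1422]
(235, 165) [0.4986 0.1805 0.1466]
(238, 152) [0.5333 0.1728 0.1515]
(228, 182) [0.4512 0.1963 0.1523]
(378, 185) [ 0.4711 -0.2195  0.006 ]
(432, 197) [ 0.432  -0.3718  0.0429]
(452, 133) [ 0.6334 -0.4461  0.009 ]
(197, 116) [0.6299 0.287  0.1634]
(500, 330) [ 0.0466 -0.5803 -0.0014]
```

View pics/crop1.png

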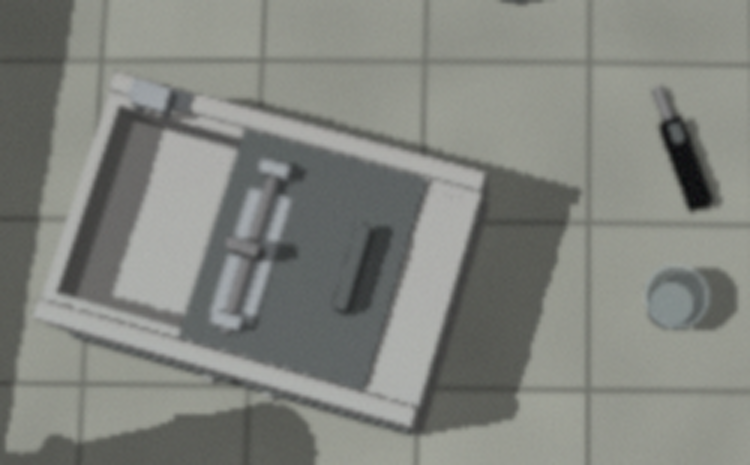

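The crop confirms the chosen lighter at (377,135): nozzle up (world +x), handle down. The door is well open, the bolt is drawn back, and the keeper is at the top left of the rail. Next I'll get the door parts in the tray frame.

```bash
cat > m2.py <<'E'
from h import *
import sys
def tray(W,x0=498.5,y0=181.2,yaw=-15.2):
    a=np.radians(yaw); w=W*1000-[x0,y0,0]
    return np.stack([w[...,0]*np.cos(a)+w[...,1]*np.sin(a),-w[...,0]*np.sin(a)+w[...,1]*np.cos(a),w[...,2]],-1)
def rep(f):
    p,d,W=load(f); T=tray(W).reshape(-1,3); T=T[np.isfinite(T[:,0])&(abs(T[:,0])<135)&(abs(T[:,1])<195)]
    pr=lambda n,m:print(n,m.sum(),*(np.percentile(T[m],q,axis=0).round(1) for q in(3,50,97)))
    z=T[:,2]; i=abs(T[:,0])<85
    pr('tab>167',i&(z>167)&(z<190)); pr('bar155-170',i&(z>157)&(z<167)&(T[:,1]<-50)); pr('guides',i&(z>148)&(z<158)&(T[:,1]>-50)); pr('floor',i&(z<85)&(z>60))
    pr('keeper',(T[:,0]>90)&(z>150)); pr('door',i&(z>132)&(z<139)&(T[:,1]>-110))
    pr('railx+',(T[:,0]>95)&(abs(z-138)<3)); pr('railx-',(T[:,0]<-95)&(abs(z-138)<3)); pr('raily+',(T[:,1]>150)&(abs(z-132)<8))
if __name__=='__main__': rep(sys.argv[1])
E
python3 m2.py top0; python3 m2.py side0
```

```text
tab>167 69 [-19.4 -96.9 167.3] [-10.7  -2.8 178.2] [ 25.8  13.3 183.2]
bar155-170 148 [-37.9 -99.  158.7] [ -0.6 -92.8 163.6] [ 36.4 -85.9 166.6]
guides 214 [-79.7  -9.3 148.4] [  3.7   1.6 152.1] [ 71.3  12.  157.1]
floor 2222 [-80.1  61.1  70.8] [ -1.3 113.2  76.5] [ 79.7 165.8  81.9]
keeper 103 [ 90.5 112.7 154.1] [100.5 127.4 163.6] [111.2 145.  168.4]
door 2335 [ -81.  -106.1  132.7] [ -0.4 -39.2 136.3] [ 80.9  42.2 138.8]
railx+ 657 [  96.2 -170.6  135.3] [109.  -23.3 138.1] [118.7 167.1 140.7]
railx- 806 [-119.5 -168.9  135.4] [-110.2  -11.4  138. ] [-96.2 167.4 140.7]
raily+ 506 [-115.1  154.   124.8] [ -7.  170.8 129.9] [114.5 179.4 138.9]
tab>167 82 [-33.4 -96.1 167.2] [-13.7  -8.  172.9] [ 29.4  16.7 184. ]
bar155-170 126 [-41.8 -98.7 157.6] [ -5.3 -94.3 163.9] [ 34.8 -83.9 166.8]
guides 191 [-83.   -9.3 148.5] [ -8.9   1.9 153. ] [ 69.1  15.5 157.7]
floor 965 [ -78.1 -178.7   62. ] [ -2.4 130.2  78.6] [ 80.1 173.1  84. ]
keeper 58 [ 90.6 113.3 151.5] [ 99.9 119.5 163.9] [109.3 142.9 169.3]
door 847 [ -81.1 -106.5  133. ] [ -3.2 -39.  137.5] [ 80.7 175.1 138.9]
railx+ 296 [  95.8 -176.2  136. ] [105.5 -58.  139.2] [117.1 104.  140.9]
railx- 449 [-122.4 -172.8  135.6] [-110.6  -45.8  139.1] [-96.1 164.5 140.9]
raily+ 279 [-119.1  155.5  124.9] [ -8.1 172.2 131.1] [ 89.9 183.  138.8]
```

servo_tool(
  rows=[
    [10,-40,10,0,0,5],
    [15,-38,10,0,0,5],
    [15,-38,10,0,0,5],
    [15,-38,10,0,0,5],
    [15,-38,10,0,0,5],
  ],
  fingers=70,
)

```text
clock: 0.52
tool_pos: [0.2951, 0.4443, 0.2759]
orientation: [180.0, 0.0, 5.7]
force: [1.0, 0.4, 1.4]
opening: 0.0704
```

servo_tool(
  rows=[
    [15,-38,0,0,0,5],
    [15,-38,0,0,0,5],
    [15,-38,0,0,0,4],
    [15,-38,0,0,0,4],
    [15,-38,0,0,0,0],
  ],
)

```text
clock: 0.93
tool_pos: [0.3699, 0.2542, 0.276]
orientation: [-180.0, -0.0, 23.8]
force: [1.0, 0.2, -0.3]
opening: 0.0699
```

servo_tool(
  rows=[
    [16,-37,0,0,0,0],
    [16,-37,0,0,0,0],
    [16,-37,0,0,0,0],
    [16,-37,0,0,0,0],
    [16,-37,0,0,0,0],
  ],
)

```text
clock: 1.35
tool_pos: [0.4499, 0.0693, 0.2761]
orientation: [-180.0, -0.0, 23.5]
force: [0.8, 0.8, -0.4]
opening: 0.0699
```

servo_tool(
  rows=[
    [20,-36,0,0,0,-4],
    [20,-36,0,0,0,0],
    [20,-36,0,0,0,0],
    [20,-36,-10,0,0,0],
    [20,-36,-20,0,0,0],
  ],
)

```text
clock: 1.77
tool_pos: [0.5495, -0.1073, 0.2494]
orientation: [179.9, -0.2, 19.5]
force: [1.1, 1.3, 0.4]
opening: 0.07
```

servo_tool(
  rows=[
    [22,-36,-20,0,0,0],
    [20,-36,-20,0,0,0],
    [20,-36,-20,0,0,0],
    [0,0,0,0,0,0],
    [0,0,0,0,0,0],
  ],
)

```text
clock: 2.18
tool_pos: [0.6029, -0.2043, 0.1905]
orientation: [-179.9, 0.3, 19.3]
force: [-0.1, 0.6, -0.3]
opening: 0.07
```

Run:
```python
from h import *
print({k:ctrl.get_obs()[k] for k in('tool_pos','orientation','joint_pos')})
snap('wrist','w1'); p,d,W=load('w1')
w=W.reshape(-1,3)*1000; c=p.reshape(-1,3).astype(int)
m=(abs(w[:,0]-615)<90)&(abs(w[:,1]+217)<90)&(w[:,2]<40)&(w[:,2]>5)
for n,k in(('all',m),('top',m&(w[:,2]>18)&(c.max(1)<70))):
    print(n,k.sum(),cv2.minAreaRect(w[k][:,:2].astype(np.float32)) if k.sum()>5 else '',np.median(w[k],0))
```

```text
{'tool_pos': array([ 0.60288635, -0.20429805,  0.19049914]), 'orientation': array([-179.87859513,    0.28291072,   19.28867244]), 'joint_pos': array([-1.19288319e+00,  1.85241669e+01, -7.12135317e+00, -1.63074709e-02,
       -6.46619874e+01,  1.10488274e+02])}
all 3042 ((626.9556884765625, -214.00201416015625), (129.49745178222656, 23.875247955322266), 19.54829978942871) [ 622.24440786 -215.26892409   22.83905627]
top 2067 ((610.4037475585938, -220.20384216308594), (92.24723052978516, 22.68329620361328), 19.590238571166992) [ 608.17108279 -220.83168537   23.04581028]
```

View pics/w1.png

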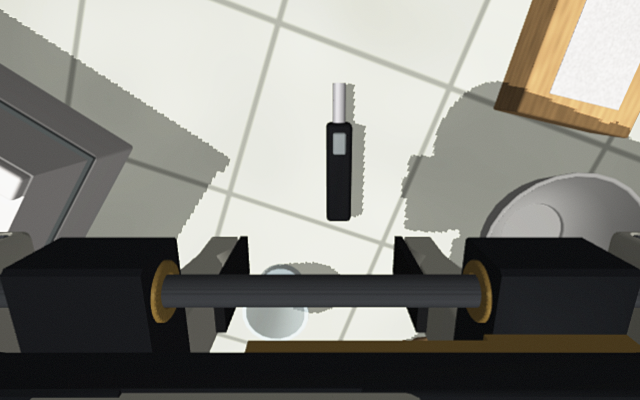

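The wrist view shows the lighter alone at (338,150), parallel to the fingers. The tealight is clear at (278,300). I'll descend and grip.

servo_tool(
  rows=[
    [7,-7,-36,0,0,0],
    [7,-6,-36,0,0,0],
    [0,0,-36,0,0,0],
    [0,0,-36,0,0,0],
    [0,0,-30,0,0,0],
  ],
)

```text
clock: 2.65
tool_pos: [0.6175, -0.2142, 0.019]
orientation: [180.0, -0.1, 19.5]
force: [-0.5, -0.8, -0.9]
opening: 0.0701
```

servo_tool(
  rows=[
    [0,0,0,0,0,0],
  ],
)

```text
clock: 2.73
tool_pos: [0.6138, -0.2136, 0.0147]
orientation: [-179.8, 0.4, 19.5]
force: [-0.8, -0.3, -0.9]
opening: 0.0702
```

servo_tool(
  rows=[
    [3,-3,-10,0,0,0],
    [0,0,0,0,0,0],
  ],
)

```text
clock: 2.9
tool_pos: [0.6222, -0.2182, 0.0108]
orientation: [179.9, -0.1, 19.5]
force: [0.3, 0.3, 0.2]
opening: 0.0699
```

servo_tool(
  rows=[
    [0,0,0,0,0,0],
    [0,0,0,0,0,0],
    [0,0,0,0,0,0],
    [0,0,0,0,0,0],
    [0,0,0,0,0,0],
  ],
  fingers=10,
)

```text
clock: 3.32
tool_pos: [0.6212, -0.2186, 0.0107]
orientation: [180.0, -0.1, 19.5]
force: [0.5, -0.1, -0.9]
opening: 0.0422
```

servo_tool(
  rows=[
    [-2,1,-6,0,0,0],
    [0,0,0,0,0,0],
    [0,0,0,0,0,0],
    [0,0,0,0,0,0],
    [0,0,0,0,0,0],
  ],
)

```text
clock: 3.73
tool_pos: [0.6187, -0.2175, 0.0035]
orientation: [-180.0, 0.0, 19.5]
force: [1.6, 0.6, -0.7]
opening: 0.0234
```

servo_tool(
  rows=[
    [0,0,0,0,0,0],
    [0,0,0,0,0,0],
    [0,0,0,0,0,0],
  ],
)

```text
clock: 3.98
tool_pos: [0.6188, -0.2176, 0.0037]
orientation: [180.0, -0.0, 19.5]
force: [-0.4, 0.1, -1.2]
opening: 0.0238
```

Gripped (23.8 mm opening). Now lift and carry over the tray.

servo_tool(
  rows=[
    [0,0,30,0,0,0],
    [0,0,40,0,0,0],
    [0,0,40,0,0,0],
    [0,0,40,0,0,0],
    [0,0,40,0,0,0],
  ],
)

```text
clock: 4.4
tool_pos: [0.6184, -0.2175, 0.1958]
orientation: [-180.0, -0.0, 19.5]
force: [1.0, -0.2, -0.5]
opening: 0.0235
```

servo_tool(
  rows=[
    [-4,15,35,0,0,-4],
    [-7,34,15,0,0,-5],
    [-7,39,0,0,0,-5],
    [-7,39,0,0,0,-5],
    [-7,39,0,0,0,-5],
  ],
)

```text
clock: 4.82
tool_pos: [0.5861, -0.0502, 0.2444]
orientation: [-180.0, -0.1, -4.8]
force: [0.6, 0.2, -1.7]
opening: 0.0235
```

servo_tool(
  rows=[
    [-7,39,0,0,0,-5],
    [-7,39,0,0,0,-5],
    [-7,39,0,0,0,0],
    [-7,39,0,0,0,0],
    [-7,39,0,0,0,0],
  ],
)

```text
clock: 5.23
tool_pos: [0.5509, 0.1452, 0.2441]
orientation: [-180.0, -0.0, -14.5]
force: [0.9, -0.8, -0.6]
opening: 0.0238
```

servo_tool(
  rows=[
    [-7,39,0,0,0,0],
    [-7,39,0,0,0,0],
    [-7,39,0,0,0,0],
    [-7,30,0,0,0,0],
    [0,0,0,0,0,0],
  ],
)

```text
clock: 5.65
tool_pos: [0.5227, 0.2953, 0.2433]
orientation: [-180.0, 0.0, -14.3]
force: [1.1, -0.8, -1.1]
opening: 0.0241
```

servo_tool(
  rows=[
    [0,0,0,0,0,0],
    [0,0,0,0,0,0],
  ],
)

```text
clock: 5.82
tool_pos: [0.5235, 0.2903, 0.2436]
orientation: [180.0, 0.0, -14.5]
force: [0.2, 0.0, -1.4]
opening: 0.0239
```

```bash
python3 - <<'E'
from h import *
print({k:ctrl.get_obs()[k] for k in('tool_pos','orientation','joint_pos')})
snap('wrist','w2'); snap('side','s2')
E
python3 m2.py w2
```

```text
{'tool_pos': array([0.52354549, 0.29034114, 0.24360565]), 'orientation': array([ 1.79976511e+02,  1.16820048e-02, -1.44894759e+01]), 'joint_pos': array([ 4.76976597e+01,  1.28267925e+01, -7.85629860e+00,  6.70044611e-04,
       -6.93431347e+01,  2.78126302e+01])}
tab>167 1008 [-16.1 -11.  168.5] [ -9.3   4.3 178.2] [ -5.1  17.1 179.7]
bar155-170 2658 [-36.3 -98.5 157.6] [  3.6 -90.  162.6] [ 38.1 -85.9 164.1]
guides 2135 [-26.9  -9.1 148.2] [ 45.8   3.  150.3] [ 73.3  16.4 156.1]
floor 18243 [-57.8  33.8  73.9] [26.  83.8 75.3] [ 82.2 165.6  76.8]
keeper 2066 [ 90.2 113.4 160.2] [100.9 128.9 162.1] [111.3 144.4 163.5]
door 29108 [ -57.6 -102.6  133.9] [ 29.2 -41.4 135.3] [ 82.3  41.2 137.7]
railx+ 11560 [ 96.6 -97.9 135.3] [110.2  15.9 137.1] [119.2 169.9 138.6]
railx- 1324 [-118.9 -119.9  135.6] [-110.4  -91.4  137. ] [-102.5  133.9  138.1]
raily+ 4736 [-35.8 152.2 126.6] [ 70.6 170.9 128.5] [117.5 178.5 138.2]
```

View pics/w2.png

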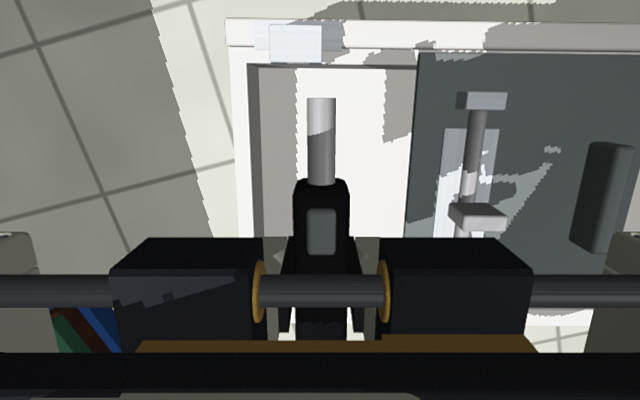

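The lighter is held in the grip with its nozzle at (320,140), over the open well. The tab is at (478,215) and the keeper at (295,45). I'll lower to just above the tab height, then check before going deeper.

servo_tool(
  rows=[
    [-2,11,-30,0,0,-1],
    [0,0,-35,0,0,0],
    [0,0,-30,0,0,0],
    [0,0,0,0,0,0],
    [0,0,0,0,0,0],
  ],
)

```text
clock: 6.33
tool_pos: [0.5217, 0.2998, 0.1481]
orientation: [179.8, 0.1, -15.6]
force: [0.8, -0.8, 0.2]
opening: 0.0238
```

servo_tool(
  rows=[
    [0,2,-25,0,0,0],
    [0,0,-22,0,0,0],
    [0,0,-15,0,0,0],
    [0,0,0,0,0,0],
    [0,0,0,0,0,0],
  ],
)

```text
clock: 6.75
tool_pos: [0.523, 0.3037, 0.0886]
orientation: [-179.9, -0.1, -15.5]
force: [0.0, 0.5, -0.1]
opening: 0.0239
```

servo_tool(
  rows=[
    [-1,-2,-5,0,0,0],
    [0,0,0,0,0,0],
    [0,0,0,0,0,0],
  ],
)

```text
clock: 7.0
tool_pos: [0.5212, 0.3017, 0.083]
orientation: [-179.9, -0.1, -15.5]
force: [0.4, -0.2, -0.2]
opening: 0.0242
```

servo_tool(
  rows=[
    [0,0,0,0,0,0],
    [0,0,0,0,0,0],
    [0,0,0,0,0,0],
    [0,0,0,0,0,0],
  ],
  fingers=34,
)

```text
clock: 7.33
tool_pos: [0.5209, 0.3016, 0.082]
orientation: [-180.0, -0.0, -15.5]
force: [-0.2, -0.3, -0.6]
opening: 0.0338
```

servo_tool(
  rows=[
    [0,0,25,0,0,0],
    [0,0,40,0,0,0],
    [0,0,40,0,0,0],
    [0,0,40,0,0,0],
    [0,0,15,0,0,0],
  ],
)

```text
clock: 7.75
tool_pos: [0.5228, 0.3026, 0.2484]
orientation: [-179.6, -0.3, -15.5]
force: [1.5, 1.0, 0.8]
opening: 0.0339
```

servo_tool(
  rows=[
    [-8,-35,0,0,0,0],
    [-8,-35,0,0,0,0],
    [-8,-35,0,0,0,0],
    [-8,-35,0,0,0,0],
    [-8,-35,0,0,0,0],
  ],
  fingers=50,
)

```text
clock: 8.17
tool_pos: [0.48, 0.125, 0.2419]
orientation: [-180.0, -0.0, -15.5]
force: [0.5, -1.0, 0.5]
opening: 0.0497
```

servo_tool(
  rows=[
    [-7,-34,0,0,0,0],
    [0,0,0,0,0,0],
    [0,0,0,0,0,0],
  ],
)

```text
clock: 8.42
tool_pos: [0.4735, 0.091, 0.2423]
orientation: [-179.9, -0.0, -15.7]
force: [0.6, 0.0, 0.4]
opening: 0.0502
```

```bash
python3 - <<'E'
from h import *
snap('top','t3'); p,d,W=load('t3')
from m2 import tray
T=tray(W).reshape(-1,3); c=p.reshape(-1,3)
m=(c.max(1)<60)&(abs(T[:,0])<92)&(T[:,1]>50)&(T[:,1]<168)&(T[:,2]>82)&(T[:,2]<118)
print(m.sum(),cv2.minAreaRect(T[m][:,:2].astype(np.float32)),np.median(T[m],0))
a=p[85:240,150:320]; cv2.imwrite('pics/crop3.png',cv2.resize(a[:,:,::-1],None,fx=3,fy=3,interpolation=cv2.INTER_CUBIC))
E
python3 m2.py t3
```

```text
0 ((0.0, 0.0), (0.0, 0.0), 0.0) [nan nan nan]
tab>167 25 [-39.6 -94.8 167. ] [-15.9 -88.4 168.4] [ 28.1  13.9 182.8]
bar155-170 65 [-37.4 -99.1 158.7] [-22.2 -91.1 163.9] [ 31.3 -85.8 166.7]
guides 86 [-80.6  -9.1 148.5] [-65.1   1.9 152.9] [-19.2  12.2 157.3]
floor 368 [ -83.5 -180.5   64.1] [-58.9  76.9  76.4] [ 44.7 116.   82.4]
keeper 4 [102.9 143.4 159.2] [107.4 143.8 163.2] [112.5 145.4 164.7]
door 1106 [ -83.  -106.5  132.8] [-48.8 -42.3 136.4] [ -7.9  39.9 138.8]
railx+ 287 [  97.2 -175.8  135.2] [ 110.  -110.6  138.1] [119.  171.2 140.8]
railx- 642 [-119.8 -172.8  135.3] [-110.4  -37.7  137.9] [-96.4 106.7 140.7]
raily+ 61 [ 89.  157.1 126.7] [104.6 170.2 136.8] [119.1 178.9 139.6]
  return _methods._mean(a, axis=axis, dtype=dtype,
  ret = um.true_divide(
```

View pics/crop3.png

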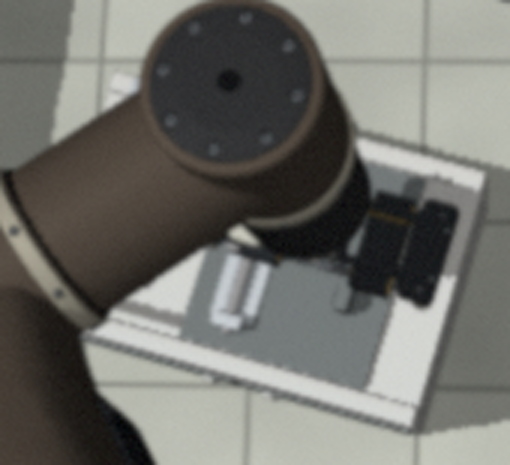

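The arm hides the well in the top view. I'll check with the side and wrist cameras instead.

```bash
python3 - <<'E'
from h import *
from m2 import tray
for n in('side','wrist'):
    snap(n,n+'4'); p,d,W=load(n+'4'); T=tray(W).reshape(-1,3); c=p.reshape(-1,3)
    m=(c.max(1)<70)&(abs(T[:,0])<92)&(T[:,1]>50)&(T[:,1]<165)&(T[:,2]>84)&(T[:,2]<118)
    print(n,m.sum(), cv2.minAreaRect(T[m][:,:2].astype(np.float32)) if m.sum()>5 else '',np.median(T[m],0) if m.sum() else '')
E
python3 m2.py wrist4|head -2
```

```text
side 202 ((-21.141231536865234, 122.35855865478516), (93.21378326416016, 26.048307418823242), 0.9154172539710999) [-29.09390668 115.47892566  99.85832741]
wrist 2987 ((0.7875404357910156, 120.69444274902344), (24.518651962280273, 125.82321166992188), 89.81602478027344) [-13.49774011 115.09833383  98.42475389]
tab>167 1028 [-16.6 -13.1 167.9] [-9.300e+00  1.000e-01  1.782e+02] [ -5.2  14.9 179.7]
bar155-170 2158 [-36.3 -99.6 160.3] [  3.6 -93.1 162.9] [ 37.7 -86.5 164.2]
```

View pics/wrist4.png

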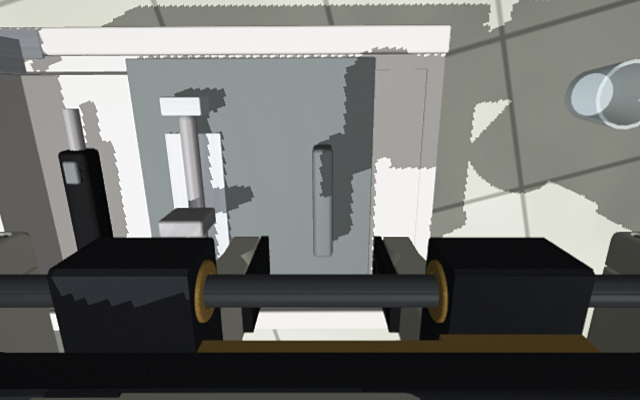

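The wrist view shows the lighter flat in the well at left, around (80,195), measured at tray (0,120). The bar is centred between the fingers at (322,200). I'll descend and grip the bar.

servo_tool(
  rows=[
    [0,0,-36,0,0,0],
    [0,0,-36,0,0,0],
    [0,0,-20,0,0,0],
    [0,0,0,0,0,0],
    [0,0,0,0,0,0],
  ],
  fingers=40,
)

```text
clock: 8.98
tool_pos: [0.4737, 0.0929, 0.1492]
orientation: [179.9, 0.1, -15.4]
force: [1.1, 1.4, 0.6]
opening: 0.0402
```

servo_tool(
  rows=[
    [0,0,-3,0,0,0],
    [0,0,0,0,0,0],
    [0,0,0,0,0,0],
    [0,0,0,0,0,0],
    [0,0,0,0,0,0],
  ],
  fingers=5,
)

```text
clock: 9.4
tool_pos: [0.4742, 0.0926, 0.1476]
orientation: [-179.9, -0.1, -15.5]
force: [-2.2, 0.3, 3.8]
opening: 0.0133
```

servo_tool(
  rows=[
    [0,0,0,0,0,0],
    [0,0,0,0,0,0],
  ],
)

```text
clock: 9.57
tool_pos: [0.4742, 0.0926, 0.1476]
orientation: [-180.0, -0.1, -15.5]
force: [-1.7, 0.5, 5.6]
opening: 0.0139
```

servo_tool(
  rows=[
    [3,11,0,0,0,0],
    [6,22,0,0,0,0],
    [6,22,0,0,0,0],
    [6,22,0,0,0,0],
    [6,22,0,0,0,0],
  ],
)

```text
clock: 9.98
tool_pos: [0.5012, 0.1922, 0.1476]
orientation: [180.0, -0.0, -15.5]
force: [-0.1, -2.5, 7.0]
opening: 0.0138
```

servo_tool(
  rows=[
    [3,10,0,0,0,0],
    [1,4,0,0,0,0],
    [0,0,0,0,0,0],
  ],
)

```text
clock: 10.23
tool_pos: [0.5054, 0.2074, 0.1476]
orientation: [-179.9, -0.0, -15.4]
force: [-2.5, 2.5, 6.4]
opening: 0.0139
```

servo_tool(
  rows=[
    [2,6,0,0,0,0],
    [0,0,0,0,0,0],
    [0,0,0,0,0,0],
  ],
)

```text
clock: 10.48
tool_pos: [0.5068, 0.2126, 0.1476]
orientation: [-179.9, -0.0, -15.5]
force: [-5.1, 3.1, 6.8]
opening: 0.0139
```

servo_tool(
  rows=[
    [1,4,0,0,0,0],
    [0,0,0,0,0,0],
    [0,0,0,0,0,0],
  ],
)

```text
clock: 10.73
tool_pos: [0.5072, 0.2143, 0.1476]
orientation: [179.9, 0.0, -15.5]
force: [-5.5, -6.4, 9.9]
opening: 0.0141
```

servo_tool(
  rows=[
    [1,4,0,0,0,0],
    [0,0,0,0,0,0],
    [0,0,0,0,0,0],
  ],
)

```text
clock: 10.98
tool_pos: [0.5071, 0.2144, 0.1475]
orientation: [179.5, 0.1, -15.5]
force: [-4.3, -18.5, 16.7]
opening: 0.0141
```

servo_tool(
  rows=[
    [1,4,0,0,0,0],
    [0,0,0,0,0,0],
    [0,0,0,0,0,0],
  ],
)

```text
clock: 11.23
tool_pos: [0.5071, 0.2145, 0.1474]
orientation: [179.1, 0.2, -15.6]
force: [-5.2, -32.6, 20.4]
opening: 0.0136
```

```bash
python3 - <<'E'
from h import *
snap('wrist','w5')
E
python3 m2.py w5
```

```text
tab>167 2555 [-16.1  20.9 167.9] [ -9.  118.1 178.4] [ 11.4 141.3 184.8]Traceback (most recent call last):
  File "m2.py", line 13, in <module>
    if __name__=='__main__': rep(sys.argv[1])
                             ~~~^^^^^^^^^^^^^
  File "m2.py", line 10, in rep
    pr('tab>167',i&(z>167)&(z<190)); pr('bar155-170',i&(z>157)&(z<167)&(T[:,1]<-50)); pr('guides',i&(z>148)&(z<158)&(T[:,1]>-50)); pr('floor',i&(z<85)&(z>60))
                                     ~~^^^^^^^^^^^^^^^^^^^^^^^^^^^^^^^^^^^^^^^^^^^^^
  File "m2.py", line 8, in <lambda>
    pr=lambda n,m:print(n,m.sum(),*(np.percentile(T[m],q,axis=0).round(1) for q in(3,50,97)))
                  ~~~~~^^^^^^^^^^^^^^^^^^^^^^^^^^^^^^^^^^^^^^^^^^^^^^^^^^^^^^^^^^^^^^^^^^^^^^
  File "m2.py", line 8, in <genexpr>
    pr=lambda n,m:print(n,m.sum(),*(np.percentile(T[m],q,axis=0).round(1) for q in(3,50,97)))
                                    ~~~~~~~~~~~~~^^^^^^^^^^^^^^^
    return _quantile_unchecked(
        a, q, axis, out, overwrite_input, method, keepdims, weights)
    return _ureduce(a,
                    func=_quantile_ureduce_func,
    ...<5 lines>...
                    overwrite_input=overwrite_input,
                    method=method)
    r = func(a, **kwargs)
    result = _quantile(arr,
                       quantiles=q,
    ...<2 lines>...
                       out=out,
                       weights=wgt)
    slices_having_nans = np.isnan(arr[-1, ...])
                                  ~~~^^^^^^^^^
IndexError: index -1 is out of bounds for axis 0 with size 0
```

The door moved about 126 mm and is at its stop, with force rising to 33 N and no motion. I'll relax, release, and go behind the bolt tab.

servo_tool(
  rows=[
    [-1,-4,0,0,0,0],
    [-1,-4,0,0,0,0],
    [0,0,0,0,0,0],
  ],
)

```text
clock: 11.53
tool_pos: [0.5072, 0.2143, 0.1474]
orientation: [180.0, 0.0, -15.6]
force: [-4.1, -4.4, 8.9]
opening: 0.0136
```

servo_tool(
  rows=[
    [0,0,0,0,0,0],
    [0,0,0,0,0,0],
    [0,0,0,0,0,0],
    [0,0,0,0,0,0],
    [0,0,0,0,0,0],
  ],
  fingers=36,
)

```text
clock: 11.95
tool_pos: [0.5078, 0.2157, 0.1465]
orientation: [180.0, 0.0, -15.5]
force: [0.2, 0.1, -0.3]
opening: 0.0353
```

servo_tool(
  rows=[
    [0,0,35,0,0,0],
    [0,0,35,0,0,0],
    [0,0,0,0,0,0],
    [0,0,0,0,0,0],
  ],
)

```text
clock: 12.28
tool_pos: [0.5089, 0.2165, 0.2189]
orientation: [-179.8, -0.2, -15.5]
force: [-0.2, -1.0, -0.6]
opening: 0.0361
```

servo_tool(
  rows=[
    [-2,30,0,0,0,0],
    [-3,30,0,0,0,0],
    [-3,30,0,0,0,0],
    [-2,10,0,0,0,0],
    [0,0,0,0,0,0],
  ],
  fingers=0,
)

```text
clock: 12.7
tool_pos: [0.497, 0.3174, 0.2151]
orientation: [179.9, 0.1, -15.4]
force: [-0.8, 0.2, 0.4]
opening: 0.0085
```

servo_tool(
  rows=[
    [0,0,0,0,0,0],
    [0,0,0,0,0,0],
    [0,0,0,0,0,0],
  ],
)

```text
clock: 12.95
tool_pos: [0.4977, 0.3145, 0.2164]
orientation: [180.0, 0.0, -15.6]
force: [-0.3, 0.7, 0.4]
opening: 0.0004
```

```bash
sed -i "s/pr=lambda n,m:print/pr=lambda n,m:m.sum()>3 and print/" m2.py
python3 - <<'E'
from h import *
snap('wrist','w6')
E
python3 m2.py w6
```

```text
tab>167 1233 [-16.4 115.2 168.5] [ -9.8 129.  178.4] [ -5.3 142.8 179.8]
guides 4016 [-50.2  40.8 148.2] [ 27.7 127.8 150.3] [ 72.7 139.9 156.8]
keeper 18 [ 90.  113.2 150.1] [ 90.1 128.6 151.5] [ 90.3 144.3 152.7]
door 49145 [-59.   1. 134.] [ 24.8  80.8 135.3] [ 82.1 166.9 137.7]
railx- 223 [-120.1  -73.7  135.8] [-118.7  -29.7  136.9] [-117.5   10.1  138.2]
raily+ 9943 [-54.4 150.8 127.5] [ 27.7 163.8 135. ] [ 91.3 178.2 136.4]
```

View pics/w6.png

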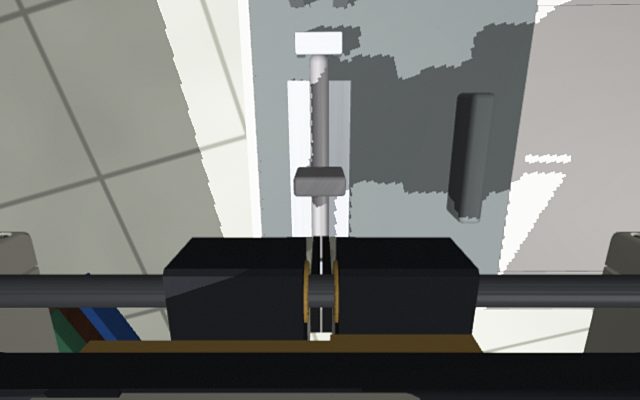

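The door is shut, and the tab at (320,183) is straight ahead of the closed fingers, aligned in y (129 vs 128.4). I'll descend and push along the trays' +x.

servo_tool(
  rows=[
    [0,0,-28,0,0,0],
    [0,0,-25,0,0,0],
    [0,0,0,0,0,0],
    [0,0,0,0,0,0],
  ],
)

```text
clock: 13.33
tool_pos: [0.4976, 0.3142, 0.1632]
orientation: [179.9, 0.0, -15.6]
force: [0.6, 0.4, 2.0]
opening: 0.0005
```

servo_tool(
  rows=[
    [6,-2,0,0,0,0],
    [8,-2,0,0,0,0],
    [10,-3,0,0,0,0],
    [10,-3,0,0,0,0],
    [10,-3,0,0,0,0],
  ],
)

```text
clock: 13.75
tool_pos: [0.5435, 0.3027, 0.1647]
orientation: [-179.9, -0.1, -15.5]
force: [-2.4, 1.0, 1.8]
opening: 0.0004
```

servo_tool(
  rows=[
    [5,-1,0,0,0,0],
    [0,0,0,0,0,0],
    [0,0,0,0,0,0],
  ],
)

```text
clock: 14.0
tool_pos: [0.5444, 0.3021, 0.1645]
orientation: [180.0, 0.3, -15.5]
force: [-21.4, 4.9, 14.2]
opening: 0.0003
```

```bash
python3 - <<'E'
from h import *
snap('wrist','w7')
E
python3 m2.py w7|head -3
```

```text
tab>167 2356 [ 21.9 115.2 168.7] [ 31.6 128.6 178.4] [ 35.9 142.  186.2]
guides 4363 [-31.7  39.3 148.3] [ 53.8 126.1 153.3] [ 81.5 140.5 157.2]
keeper 4293 [ 90.8 113.6 160.9] [101.3 129.1 162.1] [111.2 144.4 163.4]
```

servo_tool(
  rows=[
    [3,-1,0,0,0,0],
    [0,0,0,0,0,0],
    [0,0,0,0,0,0],
  ],
)

```text
clock: 14.3
tool_pos: [0.5446, 0.3017, 0.1645]
orientation: [180.0, 0.5, -15.5]
force: [-35.7, 9.3, 22.0]
opening: 0.0003
```

The push met a stop at 36 N. I'll back off and measure the tab unobstructed.

servo_tool(
  rows=[
    [-8,2,0,0,0,0],
    [-10,3,0,0,0,0],
    [-5,1,10,0,0,0],
    [0,0,30,0,0,0],
    [0,0,25,0,0,0],
  ],
)

```text
clock: 14.72
tool_pos: [0.527, 0.3059, 0.23]
orientation: [179.9, -0.0, -15.5]
force: [1.2, 0.1, 1.5]
opening: 0.0005
```

servo_tool(
  rows=[
    [-10,3,10,0,0,0],
    [0,0,0,0,0,0],
    [0,0,0,0,0,0],
  ],
)

```text
clock: 14.97
tool_pos: [0.517, 0.3095, 0.2396]
orientation: [-179.9, -0.1, -15.5]
force: [0.5, 0.2, -1.1]
opening: 0.0003
```

Run:
```python
from h import *
from m2 import tray
snap('wrist','w8')
for f in('w6','w8'):
    p,d,W=load(f); T=tray(W).reshape(-1,3)
    m=(abs(T[:,1]-128)<10)&(abs(T[:,2]-178.5)<1.5)&(abs(T[:,0])<60)
    print(f,m.sum(),np.percentile(T[m],[2,50,98],axis=0).round(1).tolist())
    k=(abs(T[:,0])<60)&(abs(T[:,1]-34)<20)&(abs(T[:,2]-163)<2.5)
    print(' bar',np.percentile(T[k],[2,50,98],axis=0).round(1).tolist())
```

```text
w6 676 [[-16.6, 118.2, 177.2], [-11.0, 127.8, 178.6], [-5.7, 137.5, 179.7]]
 bar [[-37.5, 28.3, 160.8], [3.2, 35.2, 162.9], [38.4, 41.0, 164.5]]
w8 596 [[24.3, 118.3, 177.3], [30.0, 128.1, 178.6], [35.3, 137.8, 179.9]]
 bar [[-37.3, 27.8, 160.8], [3.2, 34.6, 162.9], [38.3, 40.5, 164.4]]
```

View pics/w8.png

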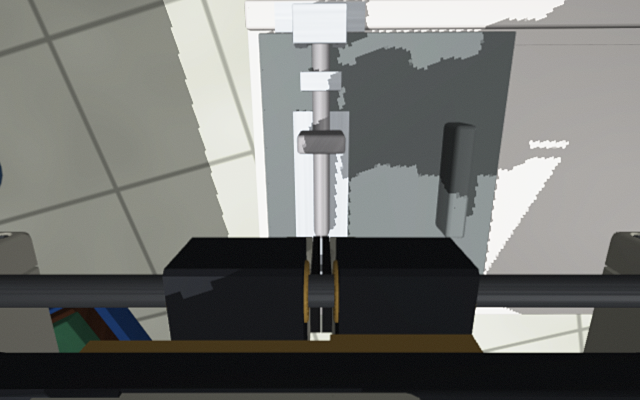

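Run:
```python
from h import *
from m2 import tray
for f in('w6','w8','w1','top0','w2'):
    p,d,W=load(f); T=tray(W).reshape(-1,3)
    y=128 if f in('w6','w8') else 2.5
    for lo,hi,n in((40,88,'front'),(-110,-50,'rear')):
        for z,nm in((155.2,'top'),):
            m=(abs(T[:,1]-y)<10)&(abs(T[:,2]-z)<1.5)&(T[:,0]>lo)&(T[:,0]<hi)
            if m.sum()>5: print(f,n,m.sum(),np.percentile(T[m,0],[2,50,98]).round(1))
```

```text
w6 front 726 [62.2 68.  73.8]
w6 rear 26 [-78.8 -73.8 -69.4]
w8 front 531 [62.6 68.1 73.7]
w8 rear 6 [-71.9 -70.5 -69.5]
top0 front 21 [46.7 67.2 73. ]
top0 rear 25 [-82.7 -75.8 -67.8]
w2 front 502 [62.4 68.2 74. ]
```

Against the guides, the tab's front gap is now about 26 mm (spec: 25 mm or more when home). The inner guide spacing puts the start at about 3 mm and the bolt now at about 44 mm of 45, against a hard stop. The door bar has not moved and the arm is clear, so I'm handing in.

Run:
```python
from h import *
o=ctrl.get_obs(); print(o['clock'],o['tool_pos'],o['force'])
print(ctrl.close_job())
```

```text
15.0167 [0.51668318 0.3091619  0.23850562] [-0.0355335   0.14422394 -0.84537441]
the job is handed in; nothing more can be done
None
```

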